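# Roll a brass bar blank into a V-block

### The arm

A 6-joint arm with a two-finger parallel gripper is mounted at the origin on a cart in front of the work surface, level with it; the furniture and walls round the work are solid. World frame = base frame: x ahead of the robot, y to its left, z up, the work surface at z = 0. Lengths are in m, angles in rad, forces in N, time in s.
With the tool pointing down it reaches from about 0.25 to 0.775 m from the base axis. Payload 4 kg.
Tool frame: the origin (TCP) lies on the centre line of the jaws, within the pads' length; the fingertips stand 8 mm ahead of it and the grasp point (between the pads) lies 11 mm behind it; y points along the fingers, x is the direction in which the jaws open and shut, and the axes are right-handed (so a half turn about y gives the same grasp; the last joint's range is limited). The gripper opens to 94 mm and grips with 3 to 60 N. Pads are 16 mm wide; open, the fingers measure 119 mm over their backs; the gripper's body (75 mm by 177 mm) begins 78 mm behind the grasp point.
Start: joints at [1.155, 0.087, 1.371, -0, 1.684, -0.103], TCP at [0.169, 0.523, 0.18] pointing down, gripper open.
Joint ranges: [-3.1, 3.1], [-0.76, 2.03], [0.27, 2.55], [-1.08, 4.22], [0.17, 2.65], [-2.57, 2.57]. Speed limits (rad/s): [2.79, 2.79, 3.14, 3.14, 3.14, 3.14].

### API

Orientations are given as [roll, pitch, yaw] about the fixed x, y, z axes, in that order (R = Rz(yaw) Ry(pitch) Rx(roll)).
In Python, from bench import robot gives the robot as it stands.
- The arm moves only by the tool step_arm, never from a script. Its argument "commands" is a list of rows, each an object with "xyz": the shift along the world's x, y, z in m, a list of three; "twist": the turn, a rotation vector about the world's x, y, z in degrees, a list of three. In form: [{"xyz": [tx, ty, tz], "twist": [ax, ay, az]}, ...]. A call has 1 to 12 rows; each row is the pose to reach, as a shift and turn from the pose commanded when the call began; what a row does not reach only later rows make up. A row lasts 1/12 s, in which the tool goes at most 41.7 mm and 7.16 degrees, less where a joint would pass 70% of its speed; a pose out of reach is approached as far as the arm can. A call with a gripper value outside its range is refused whole. "fingers" is the closure in counts, from 0 (fully open) to 255 (shut), set as the call begins (left out, the last holds). The fingers move at their own pace and stop on an object; the grip force is fixed at half the most. Time passes only in rows, so rows that repeat a pose let the fingers close. It gives the time, the measured TCP pose, the force and the opening at its end, in the units of the state.
- robot.get_obs(): the state, without advancing time (a new reading comes with each control period).
- robot.snapshot(name): name is "scene" or "side" or "wrist"; returns (picture, depth): 420x560x3 uint8, red, green, blue; 420x560 float32, m along the optical axis (not along the pixel's ray), 0 where there is no reading.
- robot.camera_info(name): a dict with "fx", "fy", "cx", "cy" (pixels), "k1" (the pictures are not rectified: a ray, as slopes to the right and down, at radius r is drawn at 1 + k1 r^2 times it, then the intrinsics apply), "R" (3x3) and "t" (3): a world point X has camera coordinates R X + t. Camera axes: x right, y down, z forward; pixel columns grow to the right and rows downward; lengths in m; the calibration is good to about 2 mm. A picture is of the moment at which its call begins: read the wrist's pose just before it. camera_info takes no time and is no camera call; for the wrist camera it gives the pose at the moment of the call.
- robot.close_job(): hands the job in, once; it reports no verdict.
The state is a dict: "time": time; "joint_positions": joint angles; "qvel": joint speeds; "joint_torque": joint torques, N m; "tool_pos": TCP position; "ee_rot": TCP orientation; "wrist_force": force on the tool from outside, world axes, zero at the start; "wrist_torque": the same for the moment, N m; "width": finger opening in m.
Only numpy, scipy, OpenCV 4.12 (cv2) and the standard library are available. Lean on these libraries where they do the work, as an engineer would, in place of code of your own. Each camera call takes 0.05 s, during which the arm holds its last target.

### The job

Push the brass round bar from its side so that it rolls along the board, up the ramp and into the groove of the steel V-block, and push its end so that it lies in the groove with the other end against the stop plate. Only push it with the fingers: do not pick it up, and leave the other things where they are.

Things in the scene. Friction and masses are not known exactly. Their poses are not given: they have to be found in the camera images.
- work_board: Fixed plywood board on feet, 245 x 305 mm, its level top 65 mm above the bench (z = 0.065); the job is done on it. Origin on the bench under its middle, axes along its sides.
- bar: Smooth brass round bar, 40 mm diameter, 90 mm long, 0.28 to 0.52 kg, friction about 0.35, lying on the board on the ramp side of the V-block, 90 to 130 mm from the groove, up to 0.15 rad out of parallel; rolled straight in, its end is left 28 to 48 mm short of the stop. Origin at its centre; y along its length, either end. z points up at the start; x and z turn as it rolls.
- v_block: Steel V-block, 125 mm long, fixed to the board. Origin on the board under the bottom line of the groove, 55 mm from the stop; y along the groove towards the stop, x across it from the ramp to the high back, z up. The groove bottom is 1.5 mm above the board; the rear flank rises at 45 degrees to 24.5 mm at x = 23 mm, then flat to x = 37 mm. Groove and ramp span y = -70 to +55 mm, open at the -y end.
- lip (a point): Point on the lip (at y = 0) of the V-block's ramp, 10.4 mm above the board, at x = -15.5 mm in its frame. The ramp rises to it at 20 degrees from board level at x = -44 mm; behind it the front flank falls at 30 degrees to the groove bottom. A bar whose centre has passed the lip drops into the groove by itself and stays.
- stop (a point): Middle of the stop face: a dark steel plate upright across the +y end of the groove, face at y = +55 mm of the V-block's frame, 6 mm thick, from x = -9 to +37 mm, 44 mm high.
- seat (a point): Where the bar's centre is when it lies home in the groove with its end against the stop: x = -3.3, y = +10, z = 26.5 mm in the V-block's frame. Axes as the V-block's.
- borax_dish: Shallow round white dish, 58 mm across, 16 mm high, on the bench. Loose bystander, to be left alone. Origin at the middle of its underside.
- steel_parallel: Plain grey steel block, 30 x 60 x 22 mm, on the bench in front of the cabinet. Loose bystander, to be left alone. Origin at the middle of its underside.
- burr_case: Small flat round red case, 36 mm across, 16 mm high, near the left edge of the board. Loose bystander, to be left alone. Origin at the middle of its underside.
- flux_pot: Small cream open pot, 34 mm across, 42 mm high, near the far left corner of the board. Loose bystander, to be left alone. Origin at the middle of its underside.

How it is judged:
By the outcome, as a careful person would: the job done as asked, in the order asked, and still so for the second after the job is handed in, with the robot touching nothing.
It also fails if it takes over 38 s, if anything falls off the work surface, if the arm or the gripper's body presses on something with over 40 N, if the wrist force passes 120 N, or if a joint passes its speed limit or range.

## Working session

There is one attempt and no reset: what is moved stays moved. The work goes in short steps, Python scripts to look and compute and a tool call to move; the robot and the scene stay as the last step left them, time stands still between calls to the robot, and variables do not carry over. Pictures are saved under pics/ and viewed, and the job is handed in when it is done.

Besides the shell and the picture viewer there is one more tool, called after ">>>" as a command line: name --argument value ..., lists and objects as JSON in quotes. step_arm: Moves the arm, as the interface text tells. Its arguments: {"type":"object","properties":{"commands":{"type":"array"},"fingers":{"type":"number"}},"required":["commands"]}

```bash
mkdir -p pics; ls; python3 - <<'E'
from bench import robot
import cv2,numpy as np
o=robot.get_obs();print(o)
for n in ["scene","side","wrist"]:
    ci=robot.camera_info(n)
    p,d=robot.snapshot(n)
    np.savez(f"pics/{n}0.npz",p=p,d=d,**{k:np.array(v) for k,v in ci.items()})
    cv2.imwrite(f"pics/{n}0.png",p[:,:,::-1]); print(n,{k:np.round(v,3).tolist() for k,v in ci.items()})
E
```

```text
pics
{'time': 0.0, 'joint_positions': array([ 1.15488408e+00,  8.79139958e-02,  1.37221976e+00, -4.54676459e-05,
        1.68361712e+00, -1.03083469e-01]), 'qvel': array([ 0.00062732,  0.00188165,  0.00011942, -0.00141085,  0.000322  ,
        0.00084781]), 'joint_torque': array([ 4.80682775e-04, -3.40182602e+01, -3.02426040e+01,  7.17076147e-02,
        3.30380606e-02, -2.00905392e-04]), 'tool_pos': array([0.16902962, 0.52274671, 0.17844417]), 'ee_rot': array([-1.57061919,  0.00215141,  1.25796267]), 'wrist_force': array([-0.4244703 ,  0.00520154,  0.55361546]), 'wrist_torque': array([-0.00906963,  0.03477956, -0.02029968]), 'width': 0.09400211798357849}
scene {'fx': 389.425, 'fy': 389.425, 'cx': 283.185, 'cy': 214.248, 'k1': -0.099, 'R': [[0.788, -0.616, 0.003], [-0.337, -0.436, -0.834], [0.515, 0.656, -0.551]], 't': [-0.347, 0.345, 0.513]}
side {'fx': 381.61, 'fy': 381.61, 'cx': 278.504, 'cy': 210.937, 'k1': -0.036, 'R': [[-0.989, -0.146, -0.014], [-0.051, 0.43, -0.901], [0.137, -0.891, -0.433]], 't': [0.589, 0.035, 0.972]}
wrist {'fx': 324.675, 'fy': 324.675, 'cx': 276.755, 'cy': 204.306, 'k1': 0.027, 'R': [[0.308, 0.951, -0.002], [0.916, -0.296, 0.272], [0.258, -0.086, -0.962]], 't': [-0.549, -0.029, 0.392]}
```

View pics/scene0.png

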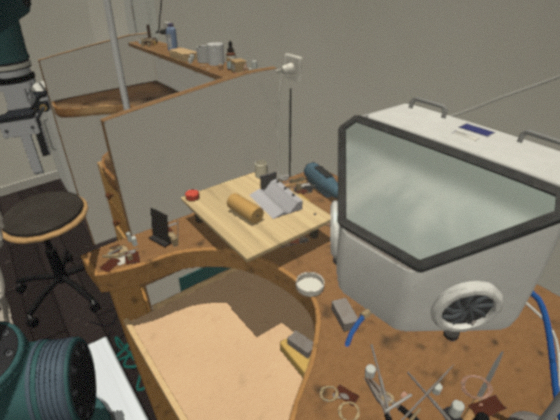

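View pics/side0.png

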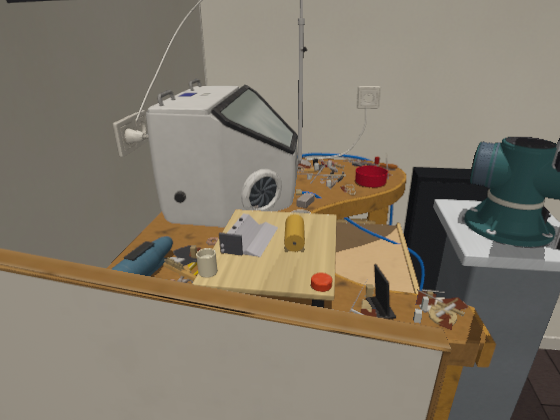

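View pics/wrist0.png

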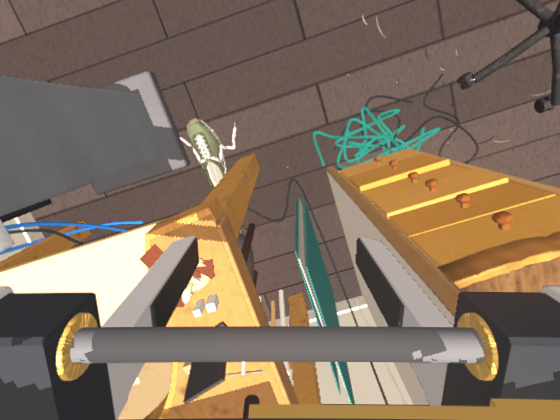

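The scene view shows the board with the bar at about (245,207), V-block (277,198), red case (192,195) and pot (262,170). The side view shows the bar at (295,232), V-block (248,237), pot (207,262) and case (321,282). The wrist view doesn't see the job. Next I'll build point clouds from both depth images.

```bash
cat > h.py <<'E'
import numpy as np,cv2
def cloud(f):
    z=np.load(f); K=np.array([[z['fx'],0,z['cx']],[0,z['fy'],z['cy']],[0,0,1]],float)
    d=z['d'];h,w=d.shape
    uv=np.stack(np.meshgrid(np.arange(w),np.arange(h)),-1).reshape(-1,1,2).astype(float)
    n=cv2.undistortPoints(uv,K,np.array([float(z['k1']),0,0,0])).reshape(h,w,2)
    # note: k1 model same as cv2
    C=np.concatenate([n*d[...,None],d[...,None]],-1)
    X=(C-z['t'])@z['R']
    X[d<=0]=np.nan
    return X,z['p']
E
python3 - <<'E'
from h import *
for n,pts in [("scene",dict(bar=(245,207),case=(192,194),pot=(262,170),vb=(283,203),b1=(182,196),b2=(249,256),b3=(220,225),dish=(310,282))),("side",dict(bar=(295,225),case=(321,281),pot=(207,258),stop=(232,240),board=(315,260),b=(270,265)))]:
    X,p=cloud(f"pics/{n}0.npz")
    for k,(u,v) in pts.items(): print(n,k,np.round(X[v,u],4))
    im=cv2.resize(p[140:300,150:350] if n=="scene" else p[190:320,170:370],None,fx=4,fy=4,interpolation=cv2.INTER_CUBIC)
    cv2.imwrite(f"pics/{n}0z.png",im[:,:,::-1])
# height map top-down merged
for n in ["scene","side"]:
    X,p=cloud(f"pics/{n}0.npz"); P=X.reshape(-1,3);c=p.reshape(-1,3)
    m=(P[:,2]>0.055)&(P[:,2]<0.14)&(P[:,0]>0.2)&(P[:,0]<0.8)&(P[:,1]>-0.1)&(P[:,1]<0.6)
    im=np.zeros((560,600,3),np.uint8)
    b=((P[m,0]-0.2)*1000).astype(int).clip(0,598);a=((0.55-P[m,1])*1000).astype(int).clip(0,558)
    for x,y,cc in zip(b,a,c[m]): cv2.circle(im,(x,y),1,tuple(int(q) for q in cc[::-1]),-1)
    cv2.imwrite(f"pics/{n}0top.png",im)
    m2=m&(np.abs(P[:,2]-.065)<.006);print(n,"board z",np.median(P[m2,2]),m2.sum())
E
```

```text
scene bar [0.5152 0.2362 0.1013]
scene case [0.4592 0.3923 0.0831]
scene pot [0.6596 0.3735 0.0943]
scene vb [0.6209 0.2321 0.0739]
scene b1 [ 0.5383  0.6648 -0.0796]
scene b2 [0.448  0.1228 0.0667]
scene b3 [0.4574 0.2545 0.0663]
scene dish [0.542  0.0386 0.0034]
side bar [0.5216 0.2642 0.104 ]
side case [0.462  0.4135 0.0809]
side pot [0.6588 0.405  0.1047]
side stop [0.6358 0.3252 0.0963]
side board [0.4769 0.3236 0.0631]
side b [0.5581 0.3542 0.0652]
scene board z 0.06663553949637933 5777
side board z 0.06457173336157222 8209
```

View pics/scene0top.png

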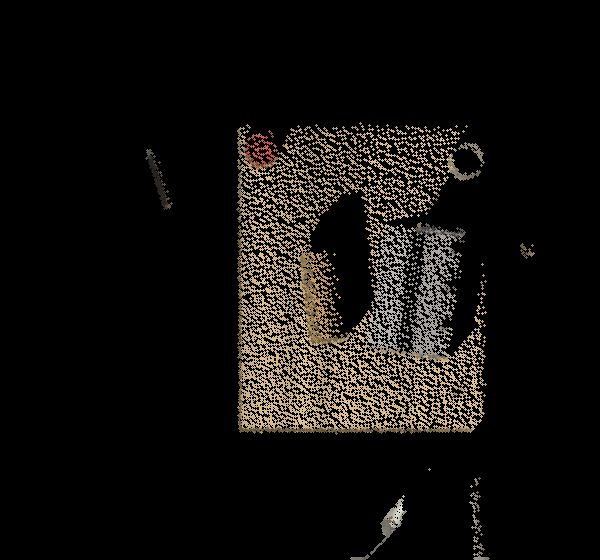

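View pics/side0top.png

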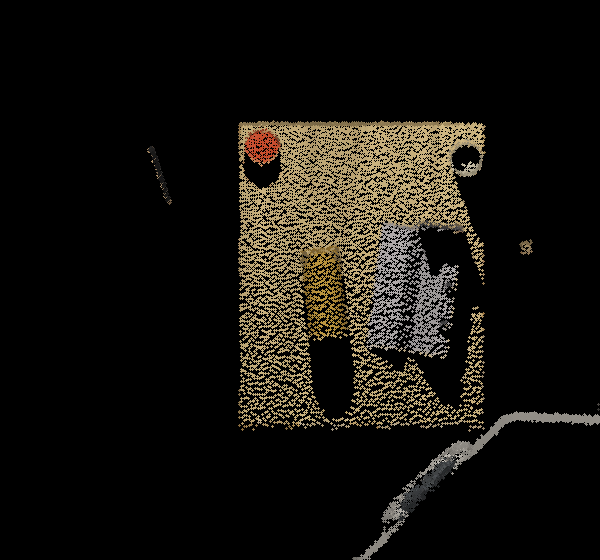

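View pics/scene0z.png

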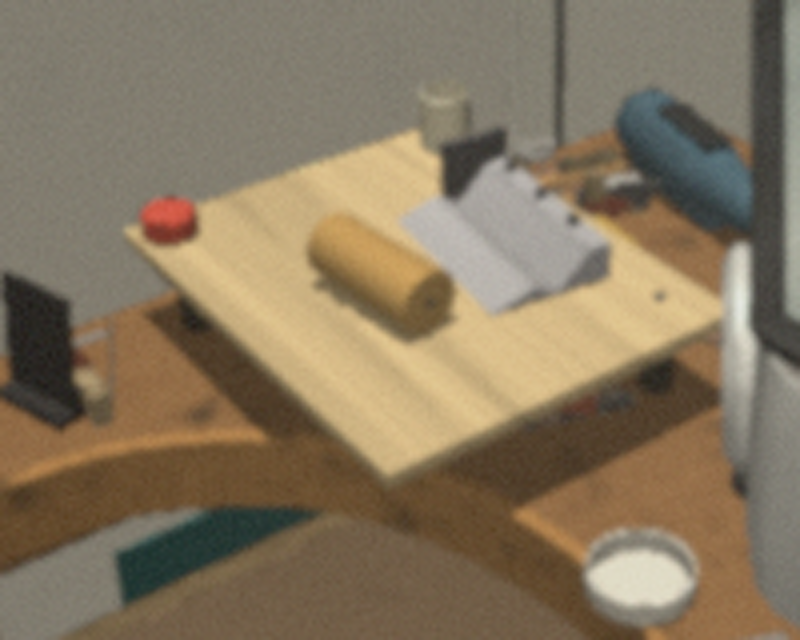

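```bash
cat > fit.py <<'E'
from h import *
from scipy.optimize import least_squares
def load(f,dz):
    X,p=cloud(f);P=X.reshape(-1,3).copy();P[:,2]-=dz;c=p.reshape(-1,3).astype(int)
    m=np.isfinite(P[:,2]);return P[m],c[m]
def prof(x): # height above board
    return np.interp(x,[-60,-44,-15.5,0-0.3,0.3,23,37],[0,0,10.4,1.6,1.6,24.5,24.5])
def fitbar(P,g,w=.075):
    m=(P[:,2]>.071)&(P[:,2]<.125)&(np.hypot(P[:,0]-g[0],P[:,1]-g[1])<w); Q=P[m]
    def dist(p,Q):
        a=p[2]; ax=np.array([-np.sin(a),np.cos(a)]); nx=np.array([np.cos(a),np.sin(a)])
        r=Q[:,:2]-p[:2]; y=r@ax; x=r@nx; z=Q[:,2]-p[3]
        q=np.hypot(x,z)-.02; w=np.abs(y)-.045
        return np.where((q>0)&(w>0),np.hypot(np.maximum(q,0),np.maximum(w,0)),np.maximum(q,w))
    p=np.array(g,float)
    for it in range(6):
        k=np.abs(dist(p,Q))<(.012 if it<3 else .006)
        p=least_squares(lambda p:dist(p,Q[k]),p,loss='soft_l1',f_scale=.001).x
    return p,k.sum(),np.std(dist(p,Q[k]))
def fitvb(P,g):
    p=np.array(g,float)
    for it in range(6):
        def loc(p,P):
            a=p[2]; ax=np.array([-np.sin(a),np.cos(a)]); nx=np.array([np.cos(a),np.sin(a)])
            r=(P[:,:2]-p[:2])*1000; return r@nx,r@ax,(P[:,2]-.065)*1000
        x,y,z=loc(p,P); m=(x>-41)&(x<35)&(y>-68)&(y<50)&(z>-4)&(z<35); Q=P[m]
        def res(q):
            x,y,z=loc([q[0],p[1],q[1]],Q); return (z-prof(x)-q[2])*.8
        s=least_squares(res,[p[0],p[2],0],loss='soft_l1',f_scale=1,x_scale=[.01,.1,1]).x
        p[0],p[2]=s[0],s[1]
    # y extents
    x,y,z=loc(p,P); a=(np.abs(x-12)<22)&(z>6)&(z<30)&(np.abs(y)<90)&(z>prof(x)-3)
    b=(x>-6)&(x<36)&(z>32)&(z<48)&(np.abs(y-55)<25)
    return p,s[2],m.sum(),np.percentile(y[a],[0.5,1,2,5]),np.percentile(y[b],[2,20,50,80,98]) if b.sum() else None,b.sum(),np.median(z[b]) if b.sum() else None
E
python3 - <<'E'
from fit import *
for n,dz in [("scene",.0016),("side",-.0004)]:
    P,c=load(f"pics/{n}0.npz",dz)
    print(n,fitbar(P,[.522,.255,.08,.085])); 
    print(fitvb(P,[.61,.265,.08]))
E
```

```text
scene (array([0.52510693, 0.25386369, 0.10811809, 0.08491505]), np.int64(629), np.float64(0.0009493071450913442))
(array([ 0.61997801,  0.265     , -0.1297426 ]), np.float64(0.12629367190599816), np.int64(971), array([-70.7809268 , -70.45034023, -69.75369181, -65.20946665]), array([52.08464286, 53.6030256 , 54.94664058, 56.42981544, 60.52774246]), np.int64(79), np.float64(39.59895007223793))
side (array([0.52424979, 0.25506988, 0.10449543, 0.08458888]), np.int64(642), np.float64(0.0007478324160945751))
(array([ 0.61903275,  0.265     , -0.12698073]), np.float64(0.06463240541556267), np.int64(1018), array([-68.71834957, -67.31999177, -66.11019987, -62.70551079]), array([56.90116439, 60.78907757, 62.10999091, 63.00697242, 64.04052821]), np.int64(135), np.float64(39.811097435455146))
```

```bash
python3 - <<'E'
from fit import *
for n,dz in [("scene",.0016),("side",-.0004)]:
    P,c=load(f"pics/{n}0.npz",dz)
    p=np.array([.6195,.265,-.127])
    a=p[2]; ax=np.array([-np.sin(a),np.cos(a)]); nx=np.array([np.cos(a),np.sin(a)])
    r=(P[:,:2]-p[:2])*1000; x=r@nx;y=r@ax;z=(P[:,2]-.065)*1000
    for nm,lo,hi in [("ramp",-40,-18),("rear",5,20)]:
        m=(x>lo)&(x<hi)&(np.abs(y+5)<52)&(np.abs(z-prof(x))<5)
        A=np.c_[P[m,:2]-p[:2],np.ones(m.sum())]
        s=np.linalg.lstsq(A,P[m,2],rcond=None)[0]
        print(n,nm,m.sum(),"yaw",np.arctan2(s[1],s[0]),"slope deg",np.degrees(np.arctan(np.hypot(*s[:2]))))
    # board sides
    # overlay
    def proj(f,W):
        Z=np.load(f);K=np.array([[Z['fx'],0,Z['cx']],[0,Z['fy'],Z['cy']],[0,0,1]],float)
        return cv2.projectPoints(W,cv2.Rodrigues(Z['R'])[0],Z['t'].astype(float),K,np.array([float(Z['k1']),0,0,0]))[0].reshape(-1,2)
    im=np.load(f"pics/{n}0.npz")['p'][:,:,::-1].copy()
    x0,y0=(180,160) if n=="scene" else (190,195)
    im=cv2.resize(im[y0:y0+110,x0:x0+150],None,fx=5,fy=5,interpolation=cv2.INTER_CUBIC)
    def line(pts,col):
        q=(proj(f"pics/{n}0.npz",np.array(pts,float))-[x0,y0]+.5)*5
        cv2.polylines(im,[q.astype(int).reshape(-1,1,2)],False,col,1)
    V=lambda xx,yy,zz:[*(p[:2]+nx*xx/1000+ax*yy/1000),.065+zz/1000+dz]
    for xx,zz in [(-44,0),(-15.5,10.4),(0,1.5),(23,24.5),(37,24.5)]: line([V(xx,-70,zz),V(xx,55,zz)],(0,0,255))
    for yy in (-70,55): line([V(xx,yy,zz) for xx,zz in [(-44,0),(-15.5,10.4),(0,1.5),(23,24.5),(37,24.5)]],(0,255,0))
    line([V(-9,55,5),V(-9,55,44),V(37,55,44),V(37,55,20)],(255,0,0))
    b=np.array([.5247,.2545]);ba=.106;bx=np.array([-np.sin(ba),np.cos(ba)]);bn=np.array([np.cos(ba),np.sin(ba)])
    t=np.linspace(0,2*np.pi,40)
    for e in (-1,1): line([[*(b+bx*.045*e+bn*.02*np.cos(k)),.085+.02*np.sin(k)+dz] for k in t],(255,0,255))
    cv2.imwrite(f"pics/{n}0ov.png",im)
E
```

```text
scene ramp 258 yaw -0.11887962206915229 slope deg 20.417627120857038
scene rear 237 yaw -0.12827406837732155 slope deg 45.52100233023696
side ramp 318 yaw -0.131299388263975 slope deg 19.350001470965918
side rear 185 yaw -0.12612586449113794 slope deg 43.88221931965827
```

View pics/scene0ov.png

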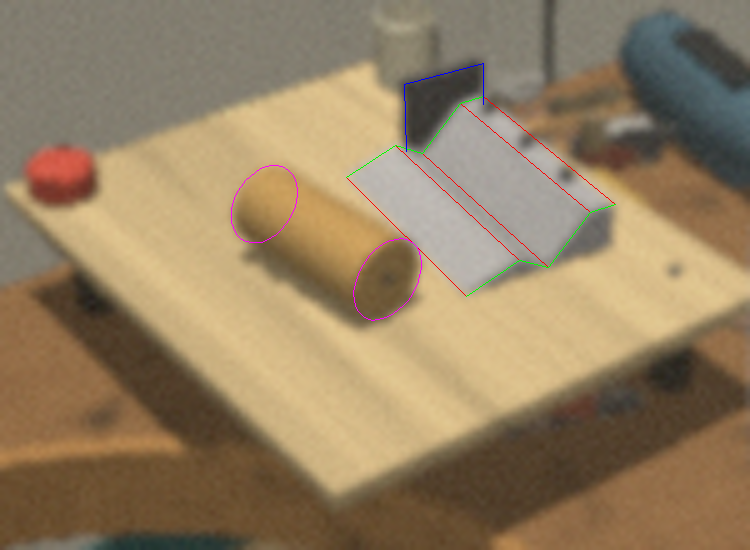

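View pics/side0ov.png

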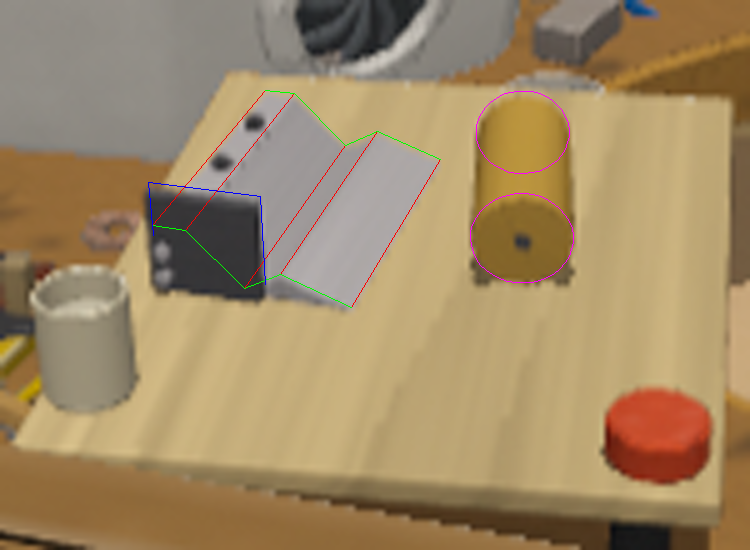

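```bash
python3 - <<'E'
from fit import *
# max height grid 4cm cells
H={}
for n in ["scene","side"]:
    P,c=load(f"pics/{n}0.npz",0)
    m=(P[:,0]>.1)&(P[:,0]<.86)&(P[:,1]>-.06)&(P[:,1]<.62)&(P[:,2]>-.1)&(P[:,2]<.6)
    for q in P[m]:
        k=(int(q[0]//.04),int(q[1]//.04)); H.setdefault(k,[]).append(q[2])
print("y\\x  ",*[f"{i*4:4d}" for i in range(2,22)])
for j in range(15,-3,-1):
    print(f"{j*4:4d}  ",*[f"{int(np.percentile(H[(i,j)],98)*1000):4d}" if (i,j) in H else "   ." for i in range(2,22)])
from bench import robot
ci=robot.camera_info("wrist");print(-ci['R'].T@ci['t'])
z=np.load("pics/side0.npz")['p'][200:300,180:340]
cv2.imwrite("pics/chock.png",cv2.resize(np.load("pics/side0.npz")['p'][205:265,270:330],None,fx=9,fy=9,interpolation=cv2.INTER_NEAREST)[:,:,::-1])
E
```

```text
y\x      8   12   16   20   24   28   32   36   40   44   48   52   56   60   64   68   72   76   80   84
  60      .    .  348  347    .    .    .    .    .    .    .    .    .    .    .    .    .    .    .    .
  56      .    .  344  347    .    .    .    .    .    .    .    .    .    .    .    .    .    .    .    .
  52      .    .  375  465    .    .    .    .    .    .    .    .    .    .    .    .    .    .    .    .
  48      .  462  495  538    .    .    .    .    .    .    .    .    .    .    .    .    .    .    .    .
  44    346  347  539  541   -4    0    .    .    .    .    .    .    .    .    .    .    .    .    .    .
  40      .  347  542    3   10   20   76   13   65   83   68   67   68   68  106   88   32   31    4    3
  36      .  508  543   26   29   42   79   79   61   83   68   67   68   68  108  107   34   33   55  372
  32      .  505    6   12   26   23   47   80   62   68   68   67   69  108  108   33   50   53   59   61
  28      .    .    .    .    6    2    3    3   62   68  104  105   73  108  110   66   62   44   60   61
  24      .    .    .    .    .
[... 266 characters left out ...]
 67    5    1    1    0
  12      3    3    .    .    .    .    .    .   66   67   68   68   68   67  271  293  289  290  289  289
   8      3    3    .    .    .    .    .    .    .   67   66   64   65  240  272  305  307  306  307  324
   4      3    3    .    .    .    .    .    .    .    .   17   16  137  242  269  305  308  307  306  332
   0    179    3    .    .    .    .    .    .    .    .   19   18  210  237  267  305  308  307  306  330
  -4    203    3    .    .    .    .    .    .    .    .    3  181  205  236  266  302  308  307  306  314
  -8    196    0    .    .    .    .    .    .    .    2   20  180  205  235  266  302  308  307  309  310
[0.09441631 0.54788965 0.38377643]
```

View pics/chock.png

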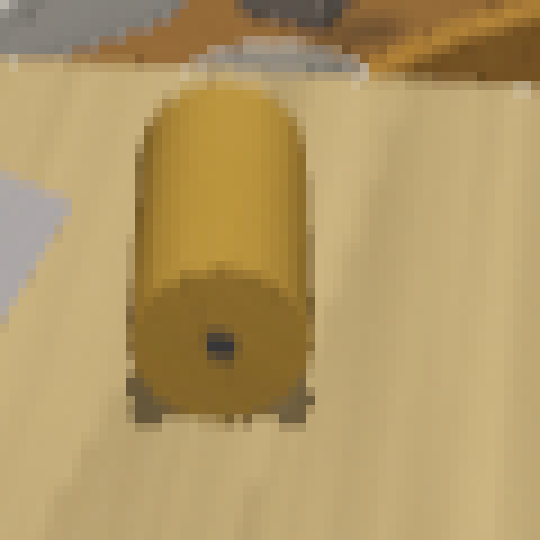

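```bash
python3 - <<'E'
from fit import *
Ps=np.vstack([load(f"pics/{n}0.npz",0)[0] for n in ["scene","side"]])
m=(Ps[:,2]>.165)&(Ps[:,2]<.45)&(Ps[:,0]>.45)&(Ps[:,0]<.9)&(Ps[:,1]>-.1)&(Ps[:,1]<.3)
C=Ps[m]
for lo,hi in [(.165,.2),(.2,.24),(.24,.28),(.28,.32)]:
    q=C[(C[:,2]>lo)&(C[:,2]<hi)]
    print(lo,[(round(x,2),round(float(np.percentile(q[np.abs(q[:,0]-x)<.01,1],99)),3)) for x in np.arange(.54,.78,.02) if (np.abs(q[:,0]-x)<.01).sum()>5])
a=-.127; ax=np.array([-np.sin(a),np.cos(a)]); nx=np.array([np.cos(a),np.sin(a)])
for yy in (-85,-67):
  t=np.array([.6195,.265])+nx*-.0033+ax*yy/1000
  for yaw in np.arange(-.2,2.0,.2):
    u=np.array([np.cos(yaw),np.sin(yaw)]);v=np.array([-u[1],u[0]])
    r=C[:,:2]-t; dx=np.abs(r@u)-.0885;dy=np.abs(r@v)-.0375
    d=np.where((dx>0)&(dy>0),np.hypot(np.maximum(dx,0),np.maximum(dy,0)),np.maximum(dx,dy))
    print(yy,t.round(3),round(yaw,2),"clear mm",round(np.percentile(d,.05)*1000,1),round(d.min()*1000,1))
E
```

```text
0.165 [(np.float64(0.56), 0.003), (np.float64(0.58), 0.024), (np.float64(0.6), 0.038), (np.float64(0.62), 0.058), (np.float64(0.64), 0.077), (np.float64(0.66), 0.1), (np.float64(0.68), 0.118), (np.float64(0.7), 0.136), (np.float64(0.72), 0.138), (np.float64(0.74), 0.138), (np.float64(0.76), 0.137)]
0.2 [(np.float64(0.58), 0.027), (np.float64(0.6), 0.047), (np.float64(0.62), 0.068), (np.float64(0.64), 0.085), (np.float64(0.66), 0.097), (np.float64(0.68), 0.118), (np.float64(0.7), 0.134), (np.float64(0.72), 0.138), (np.float64(0.74), 0.138), (np.float64(0.76), 0.136)]
0.24 [(np.float64(0.64), 0.093), (np.float64(0.66), 0.112), (np.float64(0.68), 0.131), (np.float64(0.7), 0.134), (np.float64(0.72), 0.137), (np.float64(0.74), 0.136), (np.float64(0.76), 0.135)]
0.28 [(np.float64(0.68), 0.131), (np.float64(0.7), 0.13), (np.float64(0.72), 0.133), (np.float64(0.74), 0.134), (np.float64(0.76), 0.133)]
-85 [0.605 0.181] -0.2 clear mm -1.0 -3.7
-85 [0.605 0.181] 0.0 clear mm 10.1 7.7
-85 [0.605 0.181] 0.2 clear mm 25.8 23.3
-85 [0.605 0.181] 0.4 clear mm 38.9 35.3
-85 [0.605 0.181] 0.6 clear mm 48.2 44.4
-85 [0.605 0.181] 0.8 clear mm 52.3 50.2
-85 [0.605 0.181] 1.0 clear mm 38.3 35.7
-85 [0.605 0.181] 1.2 clear mm 23.3 21.5
-85 [0.605 0.181] 1.4 clear mm 11.8 8.9
-85 [0.605 0.181] 1.6 clear mm 3.7 1.2
-85 [0.605 0.181] 1.8 clear mm -0.5 -2.2
-67 [0.608 0.199] -0.2 clear mm 11.9 9.7
-67 [0.608 0.199] 0.0 clear mm 27.6 25.5
-67 [0.608 0.199] 0.2 clear mm 42.8 40.4
-67 [0.608 0.199] 0.4 clear mm 54.5 50.9
-67 [0.608 0.199] 0.6 clear mm 61.7 57.8
-67 [0.608 0.199] 0.8 clear mm 63.1 61.0
-67 [0.608 0.199] 1.0 clear mm 48.5 47.0
-67 [0.608 0.199] 1.2 clear mm 33.8 31.6
-67 [0.608 0.199] 1.4 clear mm 21.8 18.8
-67 [0.608 0.199] 1.6 clear mm 13.0 12.0
-67 [0.608 0.199] 1.8 clear mm 8.2 5.4
```

>>> step_arm --commands '[{"xyz": [0.02,-0.018,0.01],"twist": [0,0,2]},{"xyz": [0.047,-0.042,0.02],"twist": [0,0,4]},{"xyz": [0.075,-0.066,0.02],"twist": [0,0,6]},{"xyz": [0.103,-0.091,0.02],"twist": [0,0,8.5]},{"xyz": [0.131,-0.116,0.02],"twist": [0,0,11]},{"xyz": [0.159,-0.141,0.02],"twist": [0,0,13.5]},{"xyz": [0.187,-0.166,0.02],"twist": [0,0,16]},{"xyz": [0.215,-0.191,0.02],"twist": [0,0,18.5]},{"xyz": [0.243,-0.216,0.01],"twist": [0,0,21]},{"xyz": [0.271,-0.24,0],"twist": [0,0,23]},{"xyz": [0.295,-0.261,-0.005],"twist": [0,0,24]},{"xyz": [0.307,-0.2735,-0.01],"twist": [0,0,24]}]' --fingers 119

```text
time: 1.15
tool_pos: [0.4782, 0.2469, 0.1682]
ee_rot: [-1.57, 0.001, 1.674]
wrist_force: [-0.1, 0.7, 0.1]
width: 0.0496
```

```bash
cat > snap.py <<'E'
import sys
from bench import robot
import cv2,numpy as np
i=sys.argv[1]
for n in sys.argv[2:]:
    ci=robot.camera_info(n)
    p,d=robot.snapshot(n)
    np.savez(f"pics/{n}{i}.npz",p=p,d=d,**{k:np.array(v) for k,v in ci.items()})
    cv2.imwrite(f"pics/{n}{i}.png",p[:,:,::-1])
o=robot.get_obs();print(o['time'],o['tool_pos'],o['ee_rot'])
E
python3 snap.py 1 wrist
python3 - <<'E'
from fit import *
P,c=load("pics/wrist1.npz",0)
m=(np.abs(P[:,2]-.065)<.006)&(P[:,0]>.42);print(np.median(P[m,2]),m.sum())
dz=np.median(P[m,2])-.065
P[:,2]-=dz
print(fitbar(P,[.5247,.2545,.106,.085]));print(fitvb(P,[.6195,.265,-.127]))
E
```

```text
1.2 [0.47891258 0.24524101 0.16693581] [-1.56870234  0.00358718  1.67167927]
0.0651308870309101 34653
(array([0.52566142, 0.25460432, 0.1054708 , 0.08470492]), np.int64(3613), np.float64(0.0005979926368446798))
(array([ 0.62033184,  0.265     , -0.13378413]), np.float64(0.08397239363449759), np.int64(4443), array([-64.60940993, -64.03803003, -63.10254093, -60.03139886]), array([55.34716679, 55.75401344, 56.68460158, 59.21478054, 61.20764191]), np.int64(301), np.float64(43.28125110026919))
```

View pics/wrist1.png

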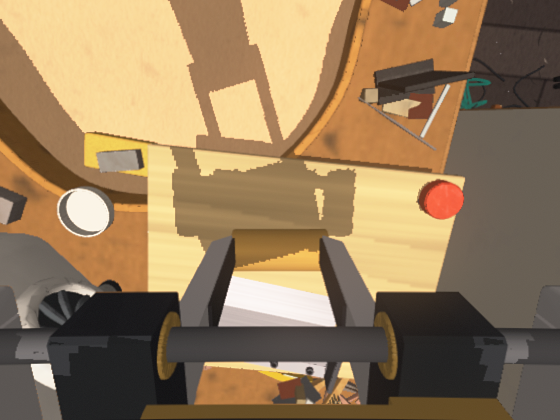

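>>> step_arm --commands '[{"xyz": [0,0.001,-0.02]},{"xyz": [0,0.001,-0.045]},{"xyz": [0,0.001,-0.07]},{"xyz": [0,0.001,-0.082]},{"xyz": [0,0.001,-0.088]},{"xyz": [0,0.001,-0.088]},{"xyz": [0,0.001,-0.088]}]'

```text
validation failed for argument at $.co...
```

Twist must be given in each row.

>>> step_arm --commands '[{"xyz": [0,0.001,-0.02],"twist": [0,0,0]},{"xyz": [0,0.001,-0.045],"twist": [0,0,0]},{"xyz": [0,0.001,-0.07],"twist": [0,0,0]},{"xyz": [0,0.001,-0.082],"twist": [0,0,0]},{"xyz": [0,0.001,-0.087],"twist": [0,0,0]},{"xyz": [0,0.001,-0.087],"twist": [0,0,0]},{"xyz": [0,0.001,-0.087],"twist": [0,0,0]}]'

```text
time: 1.78
tool_pos: [0.4767, 0.2513, 0.0837]
ee_rot: [-1.572, -0.001, 1.677]
wrist_force: [0.3, -0.4, 0.1]
width: 0.0502
```

>>> step_arm --commands '[{"xyz": [0.004,0,0],"twist": [0,0,0]},{"xyz": [0.008,0.0005,0],"twist": [0,0,0]},{"xyz": [0.011,0.0005,0],"twist": [0,0,0]},{"xyz": [0.013,0.001,0],"twist": [0,0,0]},{"xyz": [0.0145,0.001,0],"twist": [0,0,0]},{"xyz": [0.016,0.001,0],"twist": [0,0,0]},{"xyz": [0.0175,0.001,0],"twist": [0,0,0]},{"xyz": [0.019,0.001,0],"twist": [0,0,0]},{"xyz": [0.0205,0.001,0],"twist": [0,0,0]},{"xyz": [0.022,0.001,0],"twist": [0,0,0]},{"xyz": [0.0235,0.001,0],"twist": [0,0,0]},{"xyz": [0.025,0.001,0],"twist": [0,0,0]}]'

```text
time: 2.78
tool_pos: [0.5014, 0.2518, 0.0826]
ee_rot: [-1.571, -0.0, 1.677]
wrist_force: [-0.1, 0.3, -0.3]
width: 0.0499
```

```bash
cat > look.py <<'E'
import sys,subprocess
from fit import *
i=sys.argv[1];g=[float(v) for v in sys.argv[2].split(',')]
for n in sys.argv[3:]:
    P,c=load(f"pics/{n}{i}.npz",{"scene":.0016,"side":-.0004,"wrist":0}[n])
    h=np.hypot(P[:,0]-g[0],P[:,1]-g[1])<.2
    br=(c[:,0]>c[:,2]*1.8)&(P[:,2]>.072)
    p,k,s=fitbar(P[br&h],g)
    a=-.128; ax=np.array([-np.sin(a),np.cos(a)]); nx=np.array([np.cos(a),np.sin(a)]);r=p[:2]-[.6198,.265]
    print(n,"bar",p.round(4),k,round(s*1000,2),"in V mm",(r@nx*1000).round(1),(r@ax*1000).round(1),((p[3]-.065)*1000).round(1),"relyaw",round(p[2]-a,3))
E
python3 snap.py 2 side wrist; python3 look.py 2 .530,.255,.1,.085 side wrist
```

```text
2.8833 [0.50147303 0.25180335 0.08260452] [-1.57089271e+00 -7.10047853e-05  1.67675532e+00]
side bar [0.5243 0.2551 0.1019 0.0846] 601 0.76 in V mm -93.5 -22.0 19.6 relyaw 0.23
wrist bar [0.5255 0.2551 0.1051 0.0848] 5260 0.55 in V mm -92.3 -21.9 19.8 relyaw 0.233
```

View pics/side2.png

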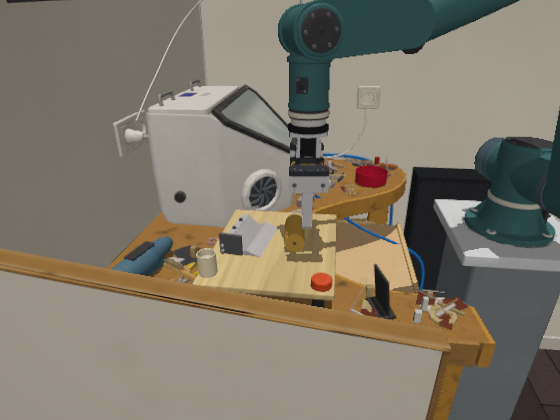

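View pics/wrist2.png

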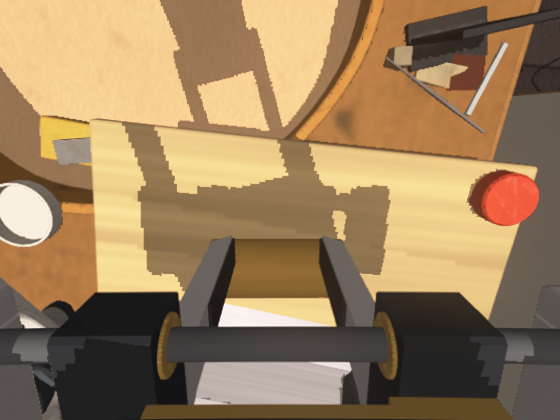

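```bash
python3 - <<'E'
import cv2
a=cv2.imread("pics/side2.png")[150:270,240:360];cv2.imwrite("pics/side2z.png",cv2.resize(a,None,fx=5,fy=5,interpolation=cv2.INTER_CUBIC))
E
```

```text
(no output)
```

View pics/side2z.png

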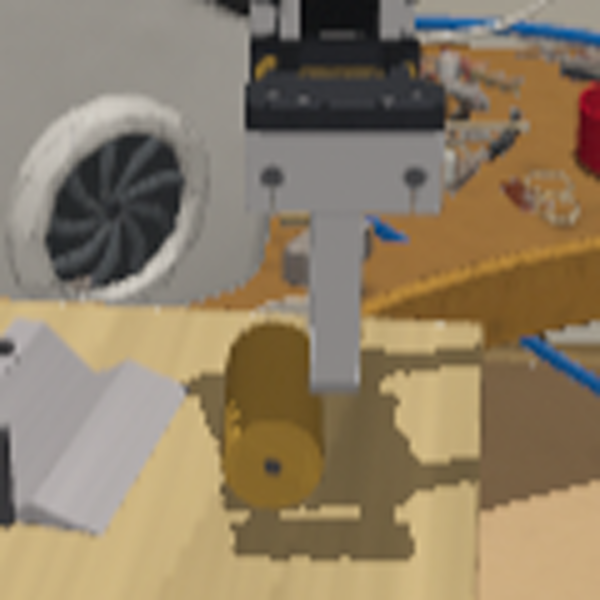

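>>> step_arm --commands '[{"xyz": [0.0015,0,0],"twist": [0,0,0]},{"xyz": [0.003,0,0],"twist": [0,0,0]},{"xyz": [0.0045,0,0],"twist": [0,0,0]},{"xyz": [0.006,0,0],"twist": [0,0,0]},{"xyz": [0.006,0,0],"twist": [0,0,0]}]'

```text
time: 3.3
tool_pos: [0.5075, 0.2518, 0.0826]
ee_rot: [-1.571, -0.0, 1.677]
wrist_force: [0.4, -0.1, -0.3]
width: 0.0498
```

```bash
python3 snap.py 3 side wrist; python3 look.py 3 .530,.255,.1,.085 side wrist
python3 - <<'E'
import cv2
a=cv2.imread("pics/side3.png")[150:270,240:360];cv2.imwrite("pics/side3z.png",cv2.resize(a,None,fx=5,fy=5,interpolation=cv2.INTER_CUBIC))
E
```

```text
3.4 [0.50729483 0.25180935 0.08256234] [-1.57067300e+00 -8.46097065e-05  1.67680991e+00]
side bar [0.5243 0.255  0.1036 0.0846] 560 0.74 in V mm -93.5 -22.1 19.6 relyaw 0.232
wrist bar [0.5255 0.255  0.1046 0.0848] 5628 0.54 in V mm -92.3 -21.9 19.8 relyaw 0.233
```

View pics/side3z.png

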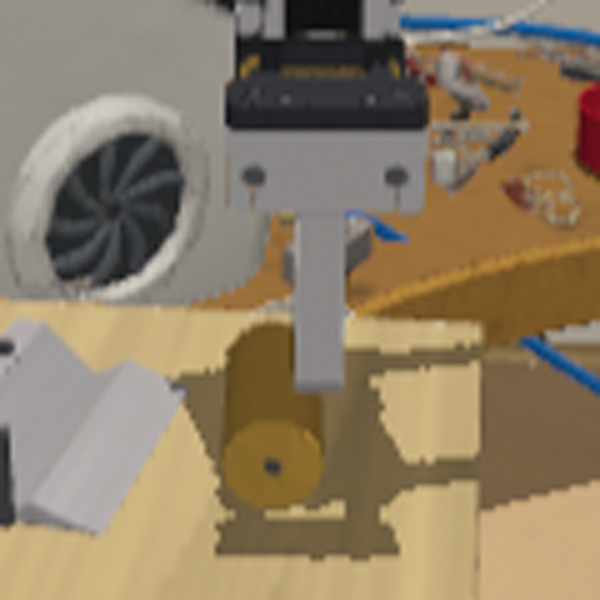

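```bash
python3 - <<'E'
from fit import *
X,p=cloud("pics/side3.npz")
for (u,v) in [(300,200),(304,205),(304,210),(304,215),(304,220),(304,224),(304,226),(304,228),(288,240),(288,225)]: print(u,v,X[v,u].round(4),p[v,u])
Z=np.load("pics/side3.npz");K=np.array([[Z['fx'],0,Z['cx']],[0,Z['fy'],Z['cy']],[0,0,1]],float)
q=cv2.projectPoints(np.array([[.5045,.285,.0746],[.5045,.295,.0746],[.5075,.252,.18]]),cv2.Rodrigues(Z['R'])[0],Z['t'].astype(float),K,np.array([float(Z['k1']),0,0,0]))[0].reshape(-1,2)
print(q,(q-[240,150])*5)
X,p=cloud("pics/wrist3.npz")
for (u,v) in [(225,245),(222,240),(335,243),(330,240),(215,300),(280,240)]: print("w",u,v,X[v,u].round(4),p[v,u])
E
```

```text
300 200 [0.5097 0.2919 0.1716] [138 135 134]
304 205 [0.5023 0.2896 0.1608] [138 135 134]
304 210 [0.5021 0.2894 0.1503] [138 135 134]
304 215 [0.5019 0.2904 0.1403] [138 135 134]
304 220 [0.5019 0.2879 0.1285] [138 135 134]
304 224 [0.5017 0.2891 0.1205] [138 136 134]
304 226 [0.5018 0.2867 0.1149] [122 120 119]
304 228 [0.5083 0.2034 0.0656] [111  99  84]
288 240 [0.5311 0.302  0.0904] [132 102  42]
288 225 [0.5364 0.2588 0.1002] [106  81  35]
[[302.39803386 243.50059522]
 [301.93608553 246.08766415]
 [303.13233969 187.78164511]] [[311.99016931 467.50297609]
 [309.68042766 480.43832077]
 [315.66169847 188.90822557]]
w 225 245 [0.5015 0.2229 0.1228] [105  97  94]
w 222 240 [0.5013 0.2203 0.1169] [105  98  94]
w 335 243 [0.4951 0.2831 0.12  ] [106  98  93]
w 330 240 [0.4953 0.2811 0.1156] [106  98  92]
w 215 300 [0.5055 0.2264 0.17  ] [30 26 22]
w 280 240 [0.5072 0.254  0.0936] [120  87  44]
```

```bash
python3 - <<'E'
from fit import *
for i,(tcp) in enumerate([(.169,.5227,.1784),(.4785,.2455,.1675),(.5014,.2518,.0826),(.5075,.2518,.0826)]):
    X,p=cloud(f"pics/wrist{i}.npz"); Z=np.load(f"pics/wrist{i}.npz")
    d=Z['d']; m=(d>0.05)&(d<.45)
    P=X[m]; r=np.hypot(P[:,0]-tcp[0],P[:,1]-tcp[1])<.065
    c=p[m].astype(int); g=(np.ptp(c,axis=1)<22)&r&(P[:,2]>tcp[2]-.02)
    vs,us=np.nonzero(m); 
    Q=P[g]; k=np.argsort(Q[:,2])[:200]
    print(i,tcp,"lowest grey rel tcp",(np.percentile(Q[:,2],[.5,1,2,5,20])-tcp[2]).round(4), d[240,222 if i else 190])
    cam=-Z['R'].T@Z['t'];print("cam rel",(cam-tcp).round(4))
X,p=cloud("pics/scene0.npz")
E
python3 - <<'E'
import sys;sys.path.insert(0,'.')
from bench import robot
o=robot.get_obs();print({k:np if False else v for k,v in o.items()})
E
```

```text
0 (0.169, 0.5227, 0.1784) lowest grey rel tcp [0.0333 0.0373 0.0443 0.0611 0.1094] 0.18490602
cam rel [-0.0746  0.0252  0.2052]
1 (0.4785, 0.2455, 0.1675) lowest grey rel tcp [0.0376 0.0436 0.0536 0.0751 0.1323] 0.18525366
cam rel [-0.0783 -0.006   0.2058]
2 (0.5014, 0.2518, 0.0826) lowest grey rel tcp [0.0352 0.0403 0.0492 0.0695 0.1307] 0.18487272
cam rel [-0.078 -0.008  0.205]
3 (0.5075, 0.2518, 0.0826) lowest grey rel tcp [0.0356 0.0402 0.0491 0.0694 0.1307] 0.18321352
cam rel [-0.0783 -0.008   0.2051]
{'time': 3.4, 'joint_positions': array([ 3.60564602e-01,  1.61856043e-01,  1.48143002e+00,  1.13235179e-04,
        1.49840464e+00, -1.31625351e+00]), 'qvel': array([ 0.00080102, -0.00310604,  0.002357  ,  0.00074044, -0.00170188,
       -0.00046539]), 'joint_torque': array([-2.90200801e-02, -3.60977197e+01, -2.92485076e+01,  2.98721752e-04,
        6.93470193e-02, -7.44552672e-04]), 'tool_pos': array([0.50729483, 0.25180935, 0.08256234]), 'ee_rot': array([-1.57067300e+00, -8.46097065e-05,  1.67680991e+00]), 'wrist_force': array([0.10702663, 0.07516922, 0.63084778]), 'wrist_torque': array([0.04031822, 0.01762246, 0.02144696]), 'width': 0.04985558377875537}
```

Both cameras put the fingertips about 32 mm above the reported TCP, not 8 mm below it, so the fingers are over the bar and it hasn't moved. I'll back off and lower further, keeping an eye on the force.

>>> step_arm --commands '[{"xyz": [-0.01,0,0],"twist": [0,0,0]},{"xyz": [-0.022,-0.001,0],"twist": [0,0,0]},{"xyz": [-0.03,-0.002,0],"twist": [0,0,0]},{"xyz": [-0.032,-0.002,0],"twist": [0,0,0]},{"xyz": [-0.032,-0.002,-0.004],"twist": [0,0,0]},{"xyz": [-0.032,-0.002,-0.009],"twist": [0,0,0]},{"xyz": [-0.032,-0.002,-0.014],"twist": [0,0,0]},{"xyz": [-0.032,-0.002,-0.018],"twist": [0,0,0]},{"xyz": [-0.032,-0.002,-0.02],"twist": [0,0,0]}]'

```text
time: 4.15
tool_pos: [0.4749, 0.2495, 0.0612]
ee_rot: [-1.569, 0.0, 1.677]
wrist_force: [-0.4, 0.0, -0.2]
width: 0.05
```

```bash
python3 snap.py 4 side
python3 - <<'E'
import cv2
a=cv2.imread("pics/side4.png")[150:270,240:360];cv2.imwrite("pics/side4z.png",cv2.resize(a,None,fx=5,fy=5,interpolation=cv2.INTER_CUBIC))
E
```

```text
4.2 [0.47472087 0.24948215 0.06107981] [-1.56852836e+00  5.37276342e-04  1.67662535e+00]
```

View pics/side4z.png

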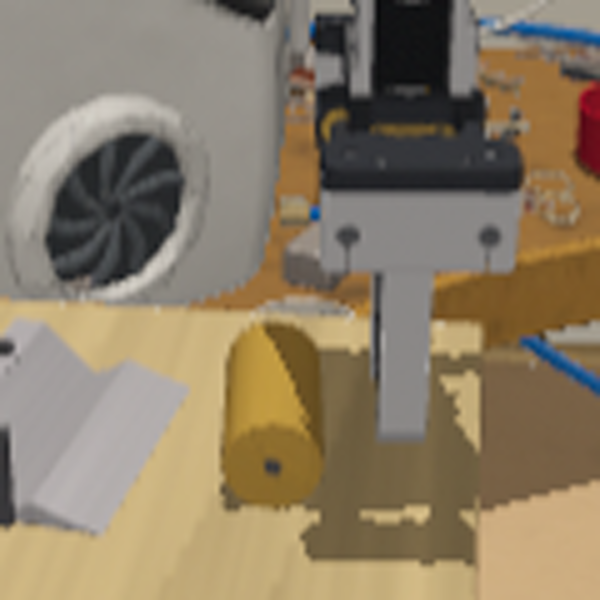

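The finger now stands at zoom (405,435), still above the board with no force, although the TCP reads below the board top. So the offset is confirmed. I'll lower it another 17 mm and approach.

>>> step_arm --commands '[{"xyz": [0,0,-0.005],"twist": [0,0,0]},{"xyz": [0,0,-0.01],"twist": [0,0,0]},{"xyz": [0,0,-0.014],"twist": [0,0,0]},{"xyz": [0,0,-0.017],"twist": [0,0,0]},{"xyz": [0.003,0,-0.017],"twist": [0,0,0]},{"xyz": [0.007,0,-0.017],"twist": [0,0,0]},{"xyz": [0.011,0,-0.017],"twist": [0,0,0]},{"xyz": [0.014,0.0005,-0.017],"twist": [0,0,0]},{"xyz": [0.016,0.0005,-0.017],"twist": [0,0,0]},{"xyz": [0.018,0.0005,-0.017],"twist": [0,0,0]},{"xyz": [0.0195,0.001,-0.017],"twist": [0,0,0]},{"xyz": [0.021,0.001,-0.017],"twist": [0,0,0]}]'

```text
time: 5.2
tool_pos: [0.4963, 0.2509, 0.0457]
ee_rot: [-1.571, -0.0, 1.677]
wrist_force: [0.3, 0.2, 0.8]
width: 0.0496
```

```bash
python3 snap.py 5 side wrist; python3 look.py 5 .530,.255,.1,.085 side wrist
python3 - <<'E'
import cv2
a=cv2.imread("pics/side5.png")[150:270,240:360];cv2.imwrite("pics/side5z.png",cv2.resize(a,None,fx=5,fy=5,interpolation=cv2.INTER_CUBIC))
E
```

```text
5.3 [0.49645032 0.25083555 0.04558291] [-1.57086164e+00 -6.70351685e-05  1.67684481e+00]
side bar [0.5251 0.2553 0.1039 0.0846] 610 0.84 in V mm -92.7 -21.8 19.6 relyaw 0.232
wrist bar [0.5288 0.2395 0.1053 0.0849] 5477 0.64 in V mm -87.0 -36.9 19.9 relyaw 0.233
```

View pics/side5z.png

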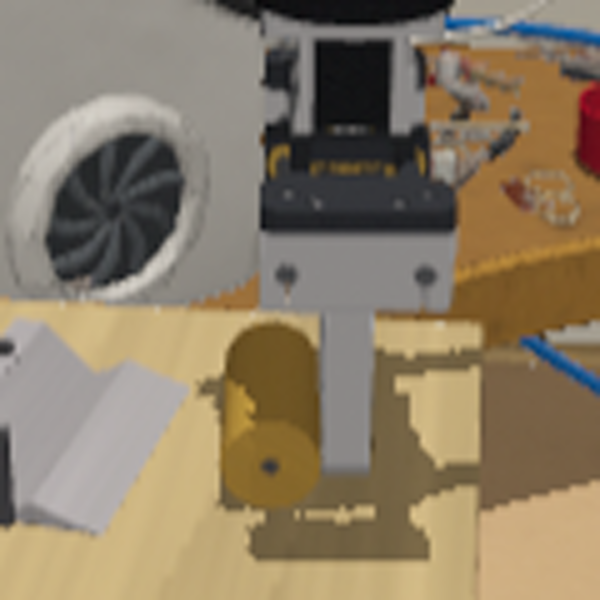

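>>> step_arm --commands '[{"xyz": [0.0015,0,0],"twist": [0,0,-0.3]},{"xyz": [0.0035,0,0],"twist": [0,0,-0.9]},{"xyz": [0.006,0,0],"twist": [0,0,-1.6]},{"xyz": [0.0085,0,0],"twist": [0,0,-2.4]},{"xyz": [0.011,0,0],"twist": [0,0,-3.2]},{"xyz": [0.0135,0,0],"twist": [0,0,-4]},{"xyz": [0.016,0,0],"twist": [0,0,-4.8]},{"xyz": [0.0185,0,0],"twist": [0,0,-5.6]},{"xyz": [0.021,0,0],"twist": [0,0,-6.4]},{"xyz": [0.0235,0,0],"twist": [0,0,-7.2]},{"xyz": [0.0255,0,0],"twist": [0,0,-8]},{"xyz": [0.027,0,0],"twist": [0,0,-8.7]}]'

```text
time: 6.3
tool_pos: [0.5236, 0.2508, 0.0456]
ee_rot: [-1.571, -0.0, 1.524]
wrist_force: [0.5, -0.5, 0.7]
width: 0.0504
```

```bash
python3 snap.py 6 side wrist; python3 look.py 6 .553,.255,0,.085 side wrist
```

```text
6.4 [0.52352742 0.25081991 0.0455778 ] [-1.57093874e+00 -1.21558210e-04  1.52447900e+00]
side bar [0.5574 0.2583 0.1007 0.0846] 606 0.81 in V mm -61.0 -14.6 19.6 relyaw 0.229
wrist bar [0.5595 0.2577 0.1017 0.085 ] 4747 0.61 in V mm -58.9 -15.0 20.0 relyaw 0.23
```

View pics/wrist6.png

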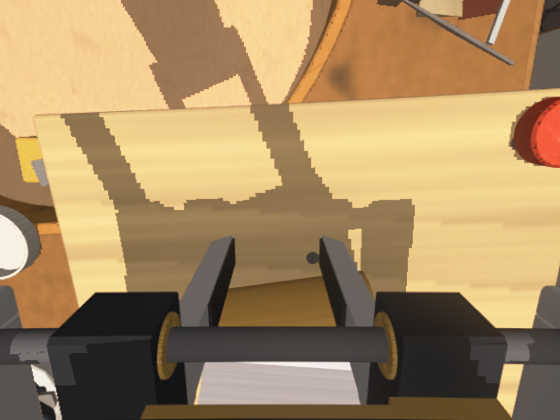

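>>> step_arm --commands '[{"xyz": [0.001,0.001,0],"twist": [0,0,-0.5]},{"xyz": [0.0025,0.002,0],"twist": [0,0,-1]},{"xyz": [0.004,0.003,0],"twist": [0,0,-1.5]},{"xyz": [0.0055,0.004,0],"twist": [0,0,-2]},{"xyz": [0.007,0.005,0],"twist": [0,0,-2.5]},{"xyz": [0.0085,0.005,0],"twist": [0,0,-3]},{"xyz": [0.01,0.005,0],"twist": [0,0,-3.5]},{"xyz": [0.0115,0.005,0],"twist": [0,0,-4]},{"xyz": [0.013,0.005,0],"twist": [0,0,-4.5]},{"xyz": [0.0145,0.005,0],"twist": [0,0,-4.7]},{"xyz": [0.016,0.005,0],"twist": [0,0,-4.7]},{"xyz": [0.0175,0.005,0],"twist": [0,0,-4.7]}]'

```text
time: 7.4
tool_pos: [0.5409, 0.2559, 0.0456]
ee_rot: [-1.571, -0.0, 1.443]
wrist_force: [-1.2, 0.6, 0.3]
width: 0.0502
```

```bash
python3 snap.py 7 side wrist; python3 look.py 7 .567,.257,0,.085 side wrist
python3 - <<'E'
import cv2
a=cv2.imread("pics/side7.png")[150:270,200:320];cv2.imwrite("pics/side7z.png",cv2.resize(a,None,fx=5,fy=5,interpolation=cv2.INTER_CUBIC))
E
```

```text
7.5 [0.54090788 0.25577974 0.0455189 ] [-1.57069221e+00 -4.15175909e-05  1.44286514e+00]
side bar [ 0.571   0.2596 -0.1154  0.0848] 478 0.78 in V mm -47.7 -11.5 19.8 relyaw 0.013
wrist bar [ 0.573   0.2666 -0.1231  0.0851] 5605 0.64 in V mm -46.7 -4.4 20.1 relyaw 0.005
```

View pics/side7z.png

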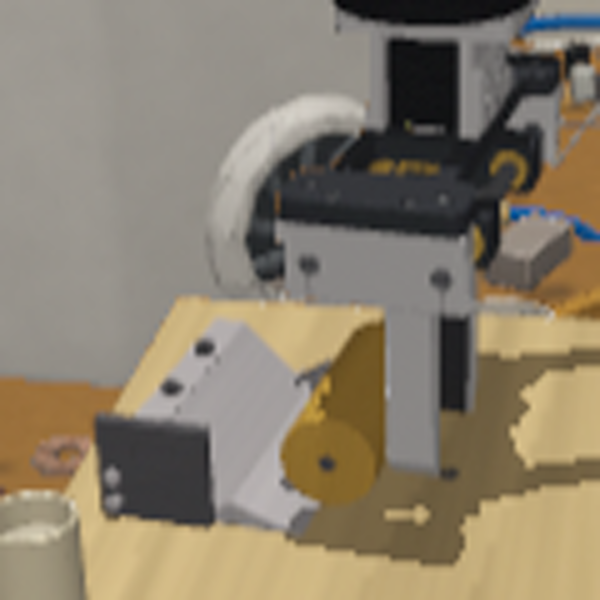

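>>> step_arm --commands '[{"xyz": [0.001,0,0],"twist": [0,0,0]},{"xyz": [0.003,-0.0004,0],"twist": [0,0,0]},{"xyz": [0.005,-0.0006,0],"twist": [0,0,0]},{"xyz": [0.007,-0.0009,0],"twist": [0,0,0]},{"xyz": [0.009,-0.0012,0],"twist": [0,0,0]},{"xyz": [0.011,-0.0014,0],"twist": [0,0,0]},{"xyz": [0.013,-0.0017,0],"twist": [0,0,0]},{"xyz": [0.015,-0.0019,0],"twist": [0,0,0]},{"xyz": [0.017,-0.0022,0],"twist": [0,0,0]},{"xyz": [0.019,-0.0024,0],"twist": [0,0,0]},{"xyz": [0.021,-0.0027,0],"twist": [0,0,0]},{"xyz": [0.0225,-0.0029,0],"twist": [0,0,0]}]'

```text
time: 8.5
tool_pos: [0.5613, 0.2533, 0.0458]
ee_rot: [-1.567, 0.0, 1.444]
wrist_force: [-7.5, 1.2, 4.0]
width: 0.05
```

```bash
python3 snap.py 8 side wrist; python3 look.py 8 .595,.257,-.12,.092 side wrist
```

```text
8.6 [0.56168207 0.25325882 0.04577782] [-1.56734379e+00  7.76996017e-05  1.44343493e+00]
side bar [ 0.5911  0.2572 -0.1376  0.0923] 481 0.81 in V mm -27.5 -11.4 27.3 relyaw -0.01
wrist bar [ 0.5925  0.2554 -0.1265  0.0926] 5029 0.63 in V mm -25.9 -13.0 27.6 relyaw 0.001
```

>>> step_arm --commands '[{"xyz": [0.0015,-0.0002,0],"twist": [0,0,0]},{"xyz": [0.003,-0.0004,0],"twist": [0,0,0]},{"xyz": [0.0045,-0.0006,0],"twist": [0,0,0]},{"xyz": [0.006,-0.0008,0],"twist": [0,0,0]},{"xyz": [0.0075,-0.001,0],"twist": [0,0,0]},{"xyz": [0.009,-0.0012,0],"twist": [0,0,0]},{"xyz": [0.0105,-0.0014,0],"twist": [0,0,0]},{"xyz": [0.012,-0.0016,0],"twist": [0,0,0]},{"xyz": [0.0135,-0.0018,0],"twist": [0,0,0]},{"xyz": [0.015,-0.002,0],"twist": [0,0,0]},{"xyz": [0.015,-0.002,0],"twist": [0,0,0]},{"xyz": [0.015,-0.002,0],"twist": [0,0,0]}]'

```text
time: 9.6
tool_pos: [0.5784, 0.2508, 0.0455]
ee_rot: [-1.571, -0.0, 1.443]
wrist_force: [-1.2, -0.1, 0.4]
width: 0.05
```

```bash
python3 snap.py 9 side wrist; python3 look.py 9 .61,.257,-.12,.092 side wrist
```

```text
9.7 [0.57828406 0.25091569 0.04555392] [-1.57080930e+00 -6.42042515e-05  1.44297996e+00]
side bar [ 0.6144  0.2542 -0.1322  0.0912] 483 0.78 in V mm -4.0 -11.4 26.2 relyaw -0.004
wrist bar [ 0.6158  0.2555 -0.1294  0.0915] 4149 0.57 in V mm -2.8 -10.0 26.5 relyaw -0.001
```

View pics/side9.png

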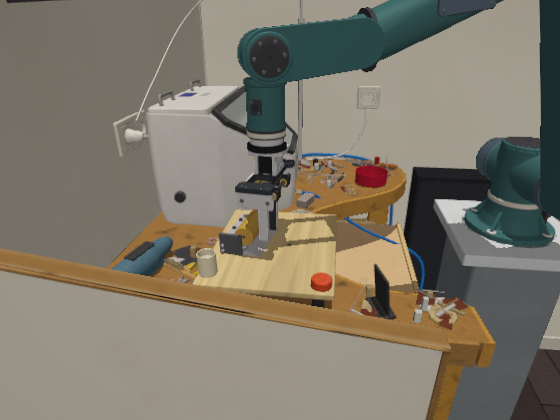

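>>> step_arm --commands '[{"xyz": [-0.01,0.001,0],"twist": [0,0,0]},{"xyz": [-0.02,0.002,0.005],"twist": [0,0,0]},{"xyz": [-0.022,0.002,0.025],"twist": [0,0,-1]},{"xyz": [-0.022,0,0.045],"twist": [0,0,-4]},{"xyz": [-0.015,-0.015,0.06],"twist": [0,0,-8]},{"xyz": [0,-0.035,0.06],"twist": [0,0,-12]},{"xyz": [0.015,-0.052,0.06],"twist": [0,0,-14]},{"xyz": [0.026,-0.065,0.06],"twist": [0,0,-14]},{"xyz": [0.0277,-0.0668,0.05],"twist": [0,0,-14]},{"xyz": [0.0277,-0.0668,0.045],"twist": [0,0,-14]},{"xyz": [0.0277,-0.0668,0.045],"twist": [0,0,-14]}]' --fingers 255

```text
time: 10.62
tool_pos: [0.6036, 0.1845, 0.0876]
ee_rot: [-1.566, 0.002, 1.199]
wrist_force: [0.0, 0.1, 0.7]
width: 0.0005
```

```bash
python3 snap.py 10 side wrist scene; python3 look.py 10 .615,.255,-.128,.0915 side wrist
python3 - <<'E'
import cv2
a=cv2.imread("pics/scene10.png")[110:250,220:380];cv2.imwrite("pics/scene10z.png",cv2.resize(a,None,fx=4,fy=4,interpolation=cv2.INTER_CUBIC))
E
```

```text
10.7667 [0.60489374 0.1851287  0.08999874] [-1.56933882e+00  3.33452896e-04  1.20026264e+00]
side bar [ 0.6145  0.2542 -0.1305  0.0912] 621 0.76 in V mm -3.8 -11.4 26.2 relyaw -0.002
wrist bar [ 0.6156  0.2537 -0.1307  0.0912] 9253 0.56 in V mm -2.7 -11.7 26.2 relyaw -0.003
```

View pics/wrist10.png

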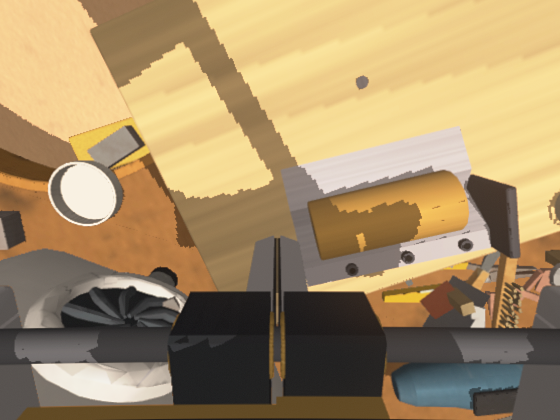

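View pics/scene10z.png

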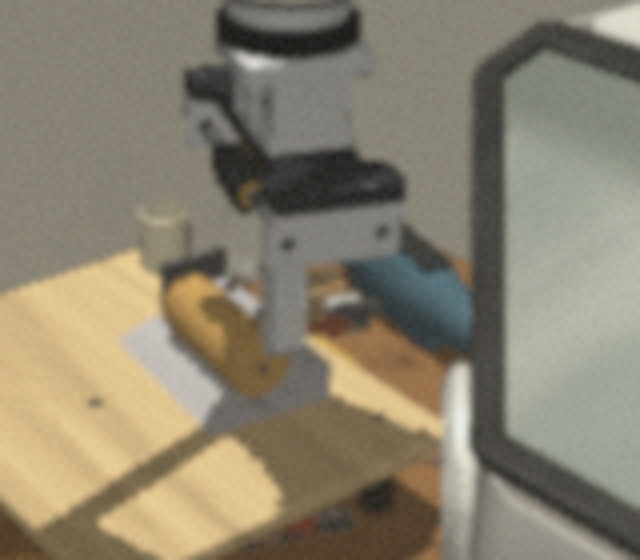

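>>> step_arm --commands '[{"xyz": [0,0,-0.008],"twist": [0,0,0]},{"xyz": [0,0,-0.018],"twist": [0,0,0]},{"xyz": [0,0,-0.028],"twist": [0,0,0]},{"xyz": [0,0,-0.034],"twist": [0,0,0]},{"xyz": [0,0,-0.037],"twist": [0,0,0]},{"xyz": [0,0,-0.037],"twist": [0,0,0]}]'

```text
time: 11.27
tool_pos: [0.6049, 0.184, 0.0518]
ee_rot: [-1.568, 0.002, 1.199]
wrist_force: [-0.9, 0.2, -0.0]
width: 0.0004
```

```bash
python3 snap.py 11 scene wrist; python3 look.py 11 .615,.255,-.128,.0915 scene wrist
python3 - <<'E'
import cv2
a=cv2.imread("pics/scene11.png")[130:250,220:360];cv2.imwrite("pics/scene11z.png",cv2.resize(a,None,fx=5,fy=5,interpolation=cv2.INTER_CUBIC))
E
```

```text
11.3667 [0.60598415 0.18410922 0.05349821] [-1.57068872e+00 -8.13557330e-06  1.19861299e+00]
scene bar [ 0.6151  0.2531 -0.1253  0.0913] 371 0.95 in V mm -3.1 -12.4 26.3 relyaw 0.003
wrist bar [ 0.6155  0.2536 -0.13    0.0912] 13875 0.56 in V mm -2.8 -11.9 26.2 relyaw -0.002
```

View pics/scene11z.png

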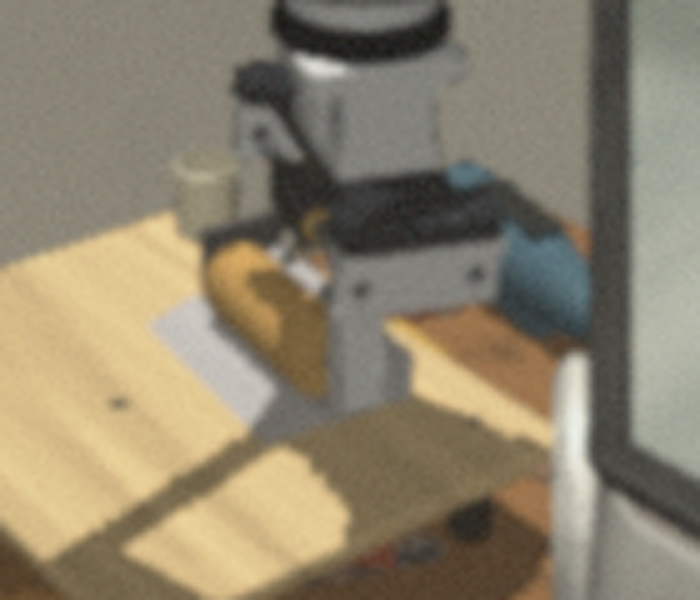

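>>> step_arm --commands '[{"xyz": [0.0003,0.002,0],"twist": [0,0,0]},{"xyz": [0.0006,0.005,0],"twist": [0,0,0]},{"xyz": [0.001,0.008,0],"twist": [0,0,0]},{"xyz": [0.0013,0.01,0],"twist": [0,0,0]},{"xyz": [0.0015,0.012,0],"twist": [0,0,0]},{"xyz": [0.0018,0.014,0],"twist": [0,0,0]},{"xyz": [0.002,0.016,0],"twist": [0,0,0]},{"xyz": [0.0023,0.018,0],"twist": [0,0,0]},{"xyz": [0.0026,0.02,0],"twist": [0,0,0]},{"xyz": [0.0028,0.022,0],"twist": [0,0,0]},{"xyz": [0.0031,0.024,0],"twist": [0,0,0]},{"xyz": [0.0032,0.025,0],"twist": [0,0,0]}]'

```text
time: 12.37
tool_pos: [0.6092, 0.2094, 0.0535]
ee_rot: [-1.571, -0.0, 1.199]
wrist_force: [0.5, -2.0, 1.0]
width: 0.0008
```

```bash
python3 snap.py 12 scene wrist; python3 look.py 12 .617,.267,-.128,.0915 scene wrist
```

```text
12.4667 [0.60920613 0.20955609 0.05352357] [-1.57072311e+00 -5.54023213e-04  1.19892642e+00]
scene bar [ 0.6172  0.2676 -0.1251  0.0914] 323 0.94 in V mm -2.9 2.2 26.4 relyaw 0.003
wrist bar [ 0.6174  0.2687 -0.1309  0.0912] 13428 0.56 in V mm -2.8 3.4 26.2 relyaw -0.003
```

View pics/wrist12.png

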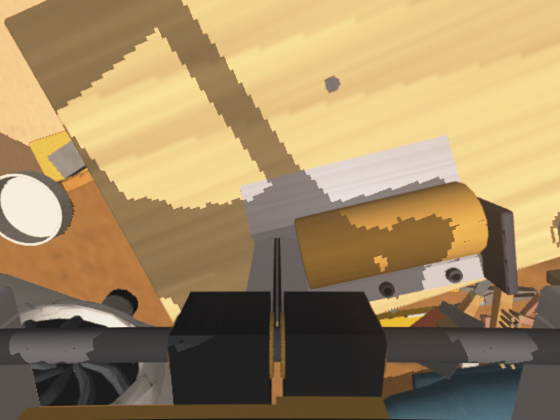

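Sliding well: bar y is about +3 of +10 mm. I'll finish slowly and watch for the force to rise at the stop.

>>> step_arm --commands '[{"xyz": [0.0002,0.0015,0],"twist": [0,0,0]},{"xyz": [0.0004,0.003,0],"twist": [0,0,0]},{"xyz": [0.0005,0.004,0],"twist": [0,0,0]},{"xyz": [0.0006,0.005,0],"twist": [0,0,0]},{"xyz": [0.0007,0.0055,0],"twist": [0,0,0]},{"xyz": [0.0008,0.006,0],"twist": [0,0,0]}]'

```text
time: 12.97
tool_pos: [0.6099, 0.2152, 0.0535]
ee_rot: [-1.571, 0.0, 1.199]
wrist_force: [0.1, -1.2, 0.5]
width: 0.0008
```

>>> step_arm --commands '[{"xyz": [0.0001,0.0005,0],"twist": [0,0,0]},{"xyz": [0.0001,0.001,0],"twist": [0,0,0]},{"xyz": [0.0002,0.0015,0],"twist": [0,0,0]}]'

```text
time: 13.22
tool_pos: [0.6101, 0.2167, 0.0535]
ee_rot: [-1.571, -0.0, 1.199]
wrist_force: [-0.2, -1.8, 0.7]
width: 0.0007
```

```bash
python3 snap.py 13 wrist; python3 look.py 13 .617,.275,-.128,.0915 wrist
```

```text
13.2667 [0.61009726 0.21678917 0.05351248] [-1.57060162e+00 -1.35085499e-04  1.19873109e+00]
wrist bar [ 0.6184  0.2761 -0.1309  0.0912] 13465 0.57 in V mm -2.8 10.9 26.2 relyaw -0.003
```

>>> step_arm --commands '[{"xyz": [0.0001,0.0005,0],"twist": [0,0,0]},{"xyz": [0.0001,0.001,0],"twist": [0,0,0]},{"xyz": [0.0001,0.001,0],"twist": [0,0,0]}]'

```text
time: 13.52
tool_pos: [0.6101, 0.217, 0.0535]
ee_rot: [-1.571, 0.001, 1.198]
wrist_force: [-0.6, -4.2, 0.6]
width: 0.0006
```

>>> step_arm --commands '[{"xyz": [0.0001,0.0005,0],"twist": [0,0,0]},{"xyz": [0.0001,0.001,0],"twist": [0,0,0]},{"xyz": [0.0001,0.001,0],"twist": [0,0,0]}]'

```text
time: 13.77
tool_pos: [0.6101, 0.217, 0.0535]
ee_rot: [-1.571, 0.003, 1.198]
wrist_force: [-0.7, -6.9, 0.8]
width: 0.0004
```

The tool is stalled at y = 0.217 while the force climbs to 7 N, so the bar is against the stop. Backing away now.

>>> step_arm --commands '[{"xyz": [-0.0001,-0.001,0],"twist": [0,0,0]},{"xyz": [-0.0004,-0.003,0],"twist": [0,0,0]},{"xyz": [-0.001,-0.008,0],"twist": [0,0,0]},{"xyz": [-0.002,-0.016,0.002],"twist": [0,0,0]},{"xyz": [-0.003,-0.02,0.012],"twist": [0,0,0]},{"xyz": [-0.003,-0.02,0.035],"twist": [0,0,0]},{"xyz": [-0.01,-0.02,0.065],"twist": [0,0,0]},{"xyz": [-0.03,-0.018,0.09],"twist": [0,0,0]},{"xyz": [-0.06,-0.015,0.11],"twist": [0,0,0]},{"xyz": [-0.09,-0.01,0.12],"twist": [0,0,0]},{"xyz": [-0.1,-0.01,0.12],"twist": [0,0,0]},{"xyz": [-0.1,-0.01,0.12],"twist": [0,0,0]}]'

```text
time: 14.77
tool_pos: [0.5095, 0.2092, 0.1761]
ee_rot: [-1.574, -0.003, 1.2]
wrist_force: [-0.1, 0.2, 0.5]
width: 0.0002
```

```bash
python3 snap.py 14 side wrist scene; python3 look.py 14 .618,.275,-.128,.0915 side scene wrist
python3 - <<'E'
import cv2
from fit import *
a=cv2.imread("pics/side14.png")[190:300,180:340];cv2.imwrite("pics/side14z.png",cv2.resize(a,None,fx=5,fy=5,interpolation=cv2.INTER_CUBIC))
# gap between bar and stop in wrist view: block re-fit
P,c=load("pics/wrist14.npz",0); print(fitvb(P,[.6198,.265,-.128])[4])
E
```

```text
14.9167 [0.5107714  0.20822492 0.17254772] [-1.57016957e+00  6.86459605e-04  1.19821022e+00]
side bar [ 0.6175  0.2765 -0.1308  0.0913] 571 0.72 in V mm -3.8 11.1 26.3 relyaw -0.003
scene bar [ 0.6182  0.2753 -0.1326  0.0914] 431 0.98 in V mm -2.9 10.1 26.4 relyaw -0.005
wrist bar [ 0.6185  0.2761 -0.1298  0.0913] 3725 0.69 in V mm -2.7 10.9 26.3 relyaw -0.002
[31.18991582 40.0069661  54.08891062 57.76273081 60.80836605]
```

View pics/side14z.png

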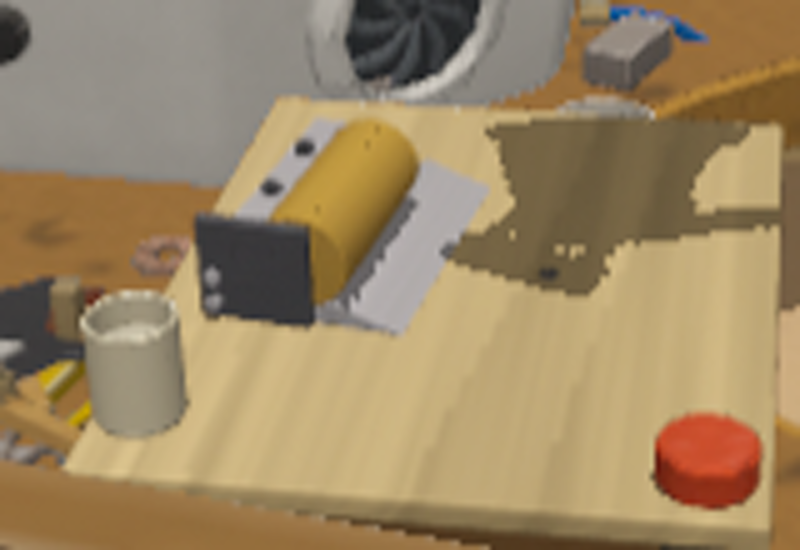

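View pics/wrist14.png

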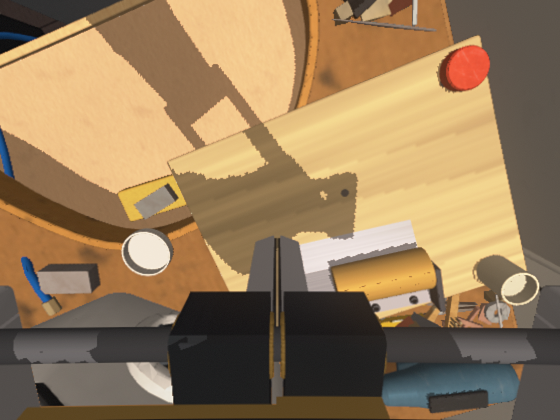

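The side view shows the bar in the groove with its end flush on the stop at zoom (315,250). The pot (130,360), the case (707,460), the dish and the grey block are where they were, and the arm is clear.

```bash
python3 - <<'E'
from bench import robot
print(robot.close_job())
E
```

```text
the job is handed in; nothing more can be done
None
```

The bar is lying in the V-block groove with its end against the stop plate, and the job is handed in at about 15 s of the 38 s allowed. I pushed it from the side with the two open fingers, rolling it along the board and straightening it by 0.23 rad. It went up the ramp and dropped into the groove. I then closed the fingers and pushed its end about 21 mm to the stop.

**Last checks:**
- **Seating at the stop:** the tool stalled while the force climbed from 2 to 7 N.
- **Bar position:** all three cameras agree to about 1 mm. In the V-block's frame the bar is at x ≈ -3, y ≈ +10 to +11 and z ≈ 26.3 mm, parallel to the groove within 0.005 rad. The seat is at -3.3, +10, 26.5 mm.
- **Other things:** the pot, case, dish and grey block look undisturbed in the last pictures; I did not measure them again. The arm was clear of everything at hand-in.

**What disagreed with the description:**
- **Fingertip height:** both cameras showed the fingertips about 32 mm behind the reported tool point, not 8 mm ahead of it. My first approach passed over the bar without touching it, so I lowered the fingers to match what the cameras showed.
- **Starting angle:** the bar started about 0.23 rad out of parallel with the groove, not at most 0.15.

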